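# Find a bearing cap's blind hole on the bare trunnion and hold it hole-up

### The job

The universal joint on the cart is being rebuilt: one trunnion of its cross is still bare, and the loose bearing cap that belongs on it lies on its side on the timber block, closed at one end and with a blind hole in the other. Find the hole by feel: slide the cap fully home over the bare trunnion without forcing it, then pull it off again, turn it hole-up and finish while still holding it in the gripper, hole facing straight up and at least 20 cm above the cart top, ready to be filled with its needle rollers. Leave the tin of rollers and the punch where they are.

Things in the scene. Friction and masses are not known exactly. Their poses are not given: they have to be found in the camera images.
- cap: Loose bearing cap: plain round steel cup, 38 mm across, 34 mm long, 0.15 to 0.3 kg; grip it across its diameter. Origin: middle of its length, on its axis. Its +x axis points along the cap's axis out of the open end (the hole); the -x end is closed and flat. Starts lying on its side on the timber (centre 129 mm above the cart top), hole facing any way; does not roll by itself.
- cap_mouth (a point): Centre of the cap's open end, 17 mm from its middle along its +x axis. The blind hole is round, 25 mm in diameter and 26 mm deep.
- cap_floor (a point): Centre of the bottom of the cap's blind hole, 9 mm from the cap's middle towards the closed end (-x).
- yoke: Short drive shaft, fixed upright on its round flange (92 mm across): 45 mm tube, dark yoke on top with two ears (along +y and -y, 30 to 58 mm from the middle, 48 mm wide in x, tops 174 mm up). Between them the cross, axis level at 150 mm. Origin: centre of the flange's underside. The bare trunnion sticks out level along +x past the ears; along -x a cap is already fitted.
- trunnion_tip (a point): Centre of the bare trunnion's end face, 48 mm from the yoke's middle along its +x, 150 mm above the cart top. Bright steel pin, 21 mm across, tapered over its last 4 mm, clear for 27 mm back to a collar. The cap is fully home when this end meets the bottom of the hole (mouth then 1 mm from the collar); 2 mm clearance all round, as the needle rollers are not in yet.
- tin: Bystander: small open steel tin with needle rollers in it, 73 mm across, 42 mm high. Leave it alone.
- punch: Bystander: dark drift punch, 131 mm long, 12 mm thick, lying behind the yoke. Leave it alone.
- timber: Two stacked timber offcuts, fixed on the cart's front right corner: 84 x 200 mm, flat top 110 mm above the cart top; the cap starts on it. Origin: centre of its underside, long side along its y. Close behind its left half stands the full socket rack (solid to 180 mm above the cart top; front face 51 mm behind this origin, right end 15 mm left of it): come down straight from above.

How it is judged (in metres and radians):
On the way:
1. the cap has been slid fully home over the bare trunnion (bottom of its hole within 6 mm of the trunnion's end) (distance between cap_floor and trunnion_tip below 0.006 m), for 0.2 s.
At the end, for the whole second after the job is handed in: The gripper still holds the cap, at rest and off the joint, its middle at least 20 cm above the cart top, and its hole faces straight up to within 15 degrees (angle between cap's own x axis and vertical below 0.26 rad and height (world z) of cap above 0.2 m and contact force between the fingers and cap above 1 N and contact force between cap and yoke below 0.2 N and linear speed of cap below 0.03 m/s and angular speed of cap below 0.3 rad/s); the arm keeps its last pose, push and grip.
It fails at once if the cap is forced: pressed against the joint with more than 80 N (contact force between cap and yoke above 80 N).
It fails at once if the tin is disturbed (moved more than 2 cm) (distance of tin from where it was at the start of the episode above 0.02 m).
It fails at once if the drift punch is disturbed (moved more than 2 cm) (distance of punch from where it was at the start of the episode above 0.02 m).
It also fails if it takes over 51 s, if anything falls off the work surface, if the arm or the gripper's body presses on something with over 40 N, if the wrist force passes 120 N, or if a joint passes its speed limit or range.

### The arm

A 6-joint arm with a two-finger parallel gripper is mounted at the origin on a cart in front of the work surface, level with it; the furniture and walls round the work are solid. World frame = base frame: x ahead of the robot, y to its left, z up, the work surface at z = 0. Lengths are in m, angles in degrees, forces in N, time in s.
With the tool pointing down it reaches from about 0.25 to 0.725 m from the base axis. Payload 9.7 kg.
Tool frame: the origin (TCP) lies between the finger pads; the fingertips stand 25 mm ahead of it and the grasp point (between the pads) lies 6 mm ahead of it; z points along the fingers, y is the line along which they close (so a half turn about z gives the same grasp; the last joint's range is limited). The gripper opens to 85 mm and grips with 20 to 120 N. Pads are 22 mm wide; open, the fingers measure 114 mm over their backs; the gripper's body (76 mm by 85 mm) begins 54 mm behind the grasp point. The pads swing forward as they close: fully open they stand 13 mm farther back than shut.
Start: joints at [0, 4.979, 10.078, 95.1, 0, 90], TCP at [0.55, -0, 0.256] pointing down, gripper open.
Joint ranges: [-179.16, 179.16], [-48.56, 103.87], [-65.8, 70.77], [-126.05, 130.52], [-82.76, 87.17], [-180, 180]. Speed limits (degrees/s): [127.2, 127.2, 147.25, 180, 180, 180].

### API

Orientations are given as [roll, pitch, yaw] about the fixed x, y, z axes, in that order (R = Rz(yaw) Ry(pitch) Rx(roll)).
In Python, from workcell import bot, viewer, workorder gives the robot as it stands (bot), with the cameras (viewer) and the job (workorder).
- The arm moves only by the shell command python3 drive.py 'ROWS' [FORCE]. ROWS is rows parted by semicolons, their numbers by spaces, 1 to 5 of them, each of 5 numbers: dx, dy, dz in m, then a turn about the tool's z in degrees, then the finger opening in m; each row is the pose to reach, as a shift and turn from the pose commanded when the command began, along the tool's axes at that moment; what a row does not reach only later rows make up. A row lasts 1/12 s, in which the tool goes at most 0.0417 m and 7.16 degrees, less where a joint would pass 70% of its speed; a pose out of reach is approached as far as the arm can. The fingers move at their own pace and stop on an object; FORCE is the grip in N (left out, the last holds). Time passes only in rows, so rows that do not move let the fingers close. It prints the time, the measured TCP pose, the force, the opening and the grip force at its end.
- bot.get_obs(): the state, without advancing time (a new reading comes with each control period).
- viewer.camera(name): name is "scene" or "side" or "wrist"; returns the picture (384x512x3 uint8, blue, green, red); there is no depth.
- viewer.camera_info(name): a dict with "mtx" (3x3 intrinsics, pixels), "extrinsics" (4x4, takes a point from camera to world coordinates). Camera axes: x right, y down, z forward; pixel columns grow to the right and rows downward; lengths in m; the calibration is good to about 2 mm. A picture is of the moment at which its call begins: read the wrist's pose just before it. camera_info takes no time and is no camera call; for the wrist camera it gives the pose at the moment of the call.
- workorder.job_done(): hands the job in; it is judged then, once.
The state is a dict: "time": time; "q": joint angles; "qd": joint speeds; "joint_efforts": joint torques, N m; "ee_pos": TCP position; "tcp_rot": TCP orientation; "wrist_force": force on the tool from outside, world axes, zero at the start; "torque": the same for the moment, N m; "opening": finger opening in m; "grasp_force": force on a finger pad.
Only numpy, scipy, OpenCV 4.12 (cv2) and the standard library are available. Lean on these libraries where they do the work, as an engineer would, in place of code of your own. Each camera call takes 0.05 s, during which the arm holds its last target. There are 200 camera calls.

## Working session

There is one attempt and no reset: what is moved stays moved. The work goes in short steps, Python scripts to look and compute and a shell command to move; the robot and the scene stay as the last step left them, time stands still between calls to the robot, and variables do not carry over. Pictures are saved under pics/ and viewed, at most 10 in all, crops included, and the job is handed in when it is done.

```bash
ls; mkdir -p pics
python3 - <<'E'
from workcell import bot, viewer, workorder
import cv2,numpy as np
for n in ("scene","side","wrist"):
    i=viewer.camera_info(n); im=viewer.camera(n); cv2.imwrite(f"pics/{n}0.png",im)
    print(n,np.round(i["mtx"],1).tolist(),np.round(i["extrinsics"],4).tolist())
a=[cv2.imread(f"pics/{n}0.png") for n in("scene","side","wrist")]
o=bot.get_obs();print(o)
E
```

```text
drive.py
pics
workcell.py
scene [[420.6, 0.0, 256.6], [0.0, 420.6, 190.9], [0.0, 0.0, 1.0]] [[0.9066, -0.2646, 0.3287, 0.1903], [-0.4216, -0.5325, 0.734, -0.9276], [-0.0191, -0.804, -0.5943, 0.6222], [0.0, 0.0, 0.0, 1.0]]
side [[425.6, 0.0, 260.5], [0.0, 425.6, 189.9], [0.0, 0.0, 1.0]] [[0.9511, -0.1592, 0.2648, 0.2487], [-0.309, -0.4983, 0.8101, -0.97], [0.003, -0.8523, -0.5231, 0.5537], [0.0, 0.0, 0.0, 1.0]]
wrist [[275.0, 0.0, 255.5], [0.0, 275.0, 195.0], [0.0, 0.0, 1.0]] [[1.0, 0.0003, -0.0014, 0.5498], [-0.0001, -0.9584, -0.2853, 0.0721], [-0.0014, 0.2853, -0.9584, 0.3735], [0.0, 0.0, 0.0, 1.0]]
{'time': 0.15, 'q': array([-1.58661864e-03,  5.00366902e+00,  1.00456302e+01,  9.50985546e+01,
        1.00239144e-03,  9.00003376e+01]), 'qd': array([-0.04423719, -0.08650154,  0.13893798,  0.03888812, -0.03651137,
       -0.01759701]), 'joint_efforts': array([-3.04631758e-03, -5.20762289e+01,  4.65044117e+01,  1.38444663e-02,
       -2.16874664e-04, -1.82086734e-05]), 'ee_pos': array([ 5.49861480e-01, -1.06779016e-05,  2.55754449e-01]), 'tcp_rot': array([-1.79943407e+02, -1.00205751e-03,  8.99980748e+01]), 'wrist_force': array([0.85887754, 0.64342873, 0.42911011]), 'torque': array([-0.0247188 , -0.02753637,  0.02459067]), 'grasp_force': 0.0, 'opening': 0.08530875561282854}
```

View pics/scene0.png

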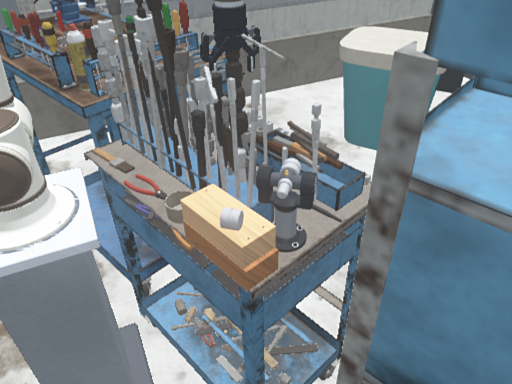

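View pics/side0.png

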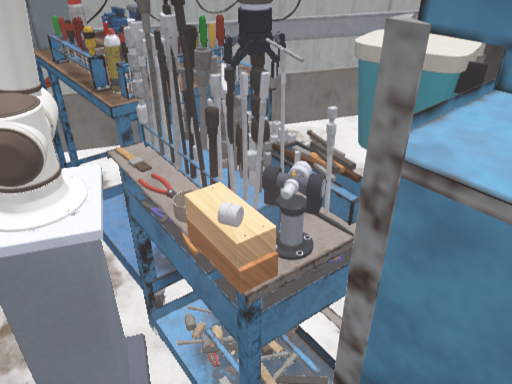

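The scene picture shows the timber at about (230,230), with the cap on it at (232,217), and the yoke at about (288,200) with its bright pin pointing at the camera, lower-left. The side picture shows the same, with the cap at (231,214) and the pin at about (290,188).

Run:
```python
import cv2,numpy as np
a=cv2.imread("pics/scene0.png")[150:250,210:320];b=cv2.imread("pics/side0.png")[150:260,210:340]
f=lambda x:cv2.resize(x,(400,int(400*x.shape[0]/x.shape[1])),interpolation=cv2.INTER_CUBIC)
A,B=f(a),f(b);h=max(len(A),len(B));p=lambda x:cv2.copyMakeBorder(x,0,h-len(x),0,0,0)
cv2.imwrite("pics/c1.png",np.hstack([p(A),p(B)]))
```

```text
(no output)
```

View pics/c1.png

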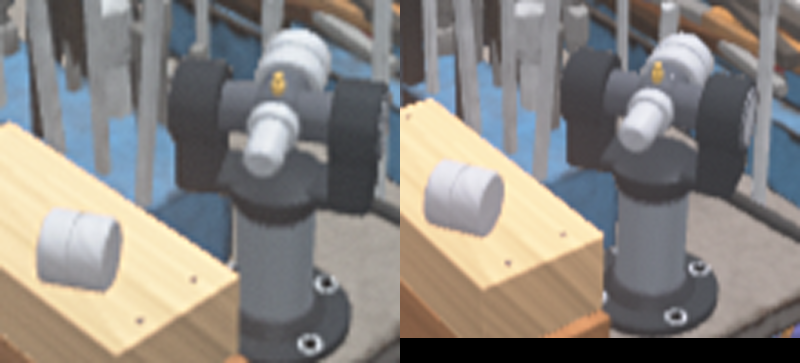

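View pics/wrist0.png

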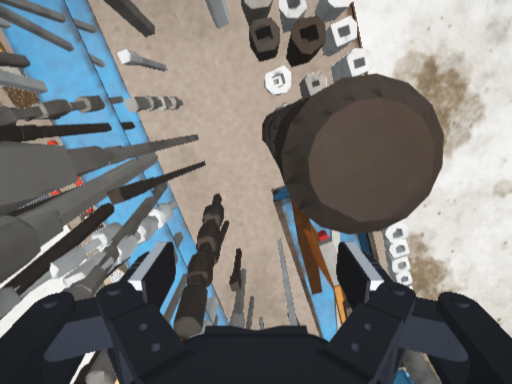

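The crops show the cap on its side on the timber. Its flat closed end faces right, towards the camera, so the hole faces left and away. The pin points at the cameras, with its tip at about (282,192) in scene and (285,194) in side.

```bash
cat > h.py <<'E'
from workcell import bot, viewer, workorder
import cv2,numpy as np
def ray(n,uv,info=None):
    i=info or viewer.camera_info(n);E=np.array(i["extrinsics"]);d=E[:3,:3]@np.linalg.inv(np.array(i["mtx"]))@[uv[0],uv[1],1]
    return E[:3,3],d/np.linalg.norm(d)
def plane(n,uv,z,info=None):
    o,d=ray(n,uv,info);return o+d*(z-o[2])/d[2]
def tri(*rs):
    A=sum(np.eye(3)-np.outer(d,d) for o,d in rs);b=sum((np.eye(3)-np.outer(d,d))@o for o,d in rs)
    return np.linalg.solve(A,b)
E
python3 - <<'E'
from h import *
np.set_printoptions(precision=4,suppress=True)
print("tip",plane("scene",(282.1,192.6),.15),plane("side",(285.4,193.9),.15),tri(ray("scene",(282.1,192.6)),ray("side",(285.4,193.9))))
print("nip",tri(ray("scene",(286.5,172.6)),ray("side",(293.5,173.7))))
print("cap",plane("scene",(231.7,218.8),.129),plane("side",(230.5,214.3),.129))
for c in [(12,124),(237,280),(118,352)]: print("timber",plane("scene",(210+c[0]/3.636,150+c[1]/3.636),.11))
for c in [(603,235),(485,290)]: print("timber",plane("side",(210+(c[0]-400)/3.077,150+c[1]/3.077),.11))
# tube axis / flange bottom
for c in [(275,300)]: print("fl",plane("scene",(210+c[0]/3.636,150+c[1]/3.636),.01))
E
```

```text
tip [ 0.4921 -0.3705  0.15  ] [ 0.4911 -0.3714  0.15  ] [ 0.4917 -0.3707  0.1499]
nip [ 0.5179 -0.3398  0.1694]
cap [ 0.3868 -0.3755  0.129 ] [ 0.3887 -0.3737  0.129 ]
timber [ 0.4022 -0.2327  0.11  ]
timber [ 0.4572 -0.4111  0.11  ]
timber [ 0.3827 -0.4323  0.11  ]
timber [ 0.4613 -0.4071  0.11  ]
timber [ 0.3844 -0.4344  0.11  ]
fl [ 0.5214 -0.3362  0.01  ]
```

The wrist picture shows the cart top and the rack tools at left, with the fingers at the bottom; the cap is out of view. I'll check the tall tools' heights before crossing.

```bash
python3 - <<'E'
from h import *
np.set_printoptions(precision=3,suppress=True)
# tall tool tops paired scene/side by look
for n,uv in [("scene",(115,5)),("scene",(190,20)),("scene",(170,5)),("scene",(240,85)),("scene",(317,105)),("scene",(197,112))]:
    o,d=ray(n,uv)
    for y in (-.25,-.15,0.,.15):
        print(n,uv,o+d*(y-o[1])/d[1],end=" ")
    print()
i=viewer.camera_info("wrist")
for uv in [(130,190),(200,140),(180,100),(215,200),(240,250),(285,240)]: print("wrist",uv,plane("wrist",uv,.18,i),plane("wrist",uv,.02,i))
E
python3 drive.py '0 0 -.16 0 .085;0 0 -.16 0 .085;0 0 -.16 0 .085;0 0 -.16 0 .085;0 0 -.16 0 .085' | tail -1
python3 drive.py '-.04 0 0 0 .085;-.08 0 0 0 .085;-.12 0 0 0 .085;-.16 0 0 0 .085;-.2 0 0 0 .085'|tail -1
python3 drive.py '-.03 -.03 0 0 .085;-.06 -.06 0 0 .085;-.09 -.09 0 0 .085;-.12 -.12 0 0 .085;-.17 -.16 0 0 .085' |tail -1
python3 drive.py '0 0 .04 0 .085;0 0 .08 0 .085;0 0 .11 0 .085;0 0 .11 0 .085;0 0 .11 0 .085'
```

```text
grasp_force: 0.0
grasp_force: 0.0
grasp_force: 0.0
time: 1.82
ee_pos: [0.4053, -0.3498, 0.3056]
tcp_rot: [-179.9, -0.1, 90.0]
wrist_force: [0.1, 0.2, 1.6]
opening: 0.085
grasp_force: 0.0
```

Run:
```python
from h import *
i=viewer.camera_info("wrist"); im=viewer.camera("wrist"); cv2.imwrite("pics/w1.png",im)
import pickle;pickle.dump(i,open("w1.pkl","wb"))
```

```text
(no output)
```

View pics/w1.png

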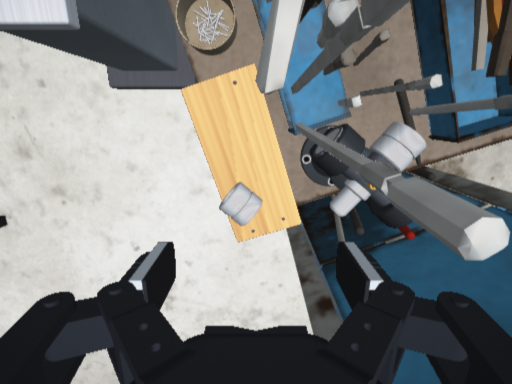

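The picture shows the timber at (180..300, 65..240), the cap at (241,204), the yoke at about (375,185) with its pin pointing down-left to about (340,208), and a tall spanner whose head is at (485,235). The tin is at (205,22). Next I'll crop and measure.

Run:
```python
from h import *
import pickle
np.set_printoptions(precision=4,suppress=True)
i=pickle.load(open("w1.pkl","rb")); im=cv2.imread("pics/w1.png")
hsv=cv2.cvtColor(im,cv2.COLOR_BGR2HSV)
roi=np.zeros(im.shape[:2],np.uint8);roi[178:232,214:268]=1
m=((hsv[...,1]<60)&(roi>0)&(hsv[...,2]>90)).astype(np.uint8)
n,l,s,c=cv2.connectedComponentsWithStats(m)
for k in range(1,n):
    if s[k,4]>150:
        ct=max(cv2.findContours((l==k).astype(np.uint8),0,2)[0],key=cv2.contourArea);r=cv2.minAreaRect(ct);print(s[k],r,cv2.boxPoints(r).tolist())
        for p in list(cv2.boxPoints(r))+[r[0]]: print(plane("wrist",p,.129,i))
a=im[170:240,205:275];b=im[110:240,290:440]
a=cv2.resize(a,(350,350),interpolation=2);b=cv2.resize(b,(404,350),interpolation=2)
cv2.imwrite("pics/c2.png",np.hstack([a,b]))
```

```text
[ 214  180   48   52 1593] ((237.5, 205.5), (47.0, 51.0), 0.0) [[214.0, 231.0], [214.0, 180.0], [261.0, 180.0], [261.0, 231.0]]
[ 0.3564 -0.4086  0.129 ]
[ 0.3591 -0.3477  0.129 ]
[ 0.4107 -0.3477  0.129 ]
[ 0.4111 -0.4085  0.129 ]
[ 0.3844 -0.3773  0.129 ]
```

View pics/c2.png

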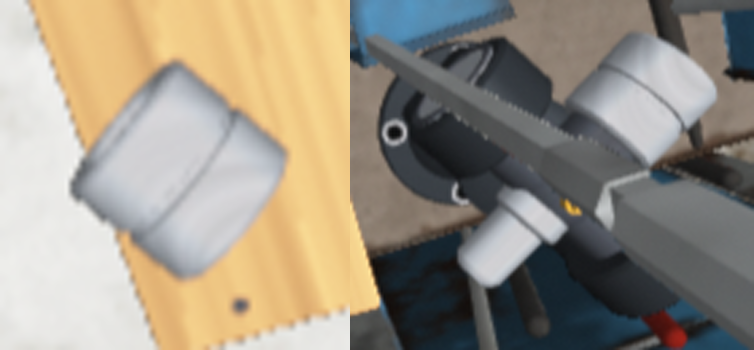

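The crops show the cap axis running from lower-right to upper-left, with a rim line at the upper-left end. I'll check both end faces with stretched contrast before deciding which end has the hole.

Run:
```python
from h import *
def f(x,lo=110,hi=245):
    x=cv2.resize(x,(390,290),interpolation=cv2.INTER_CUBIC).astype(float);return np.clip((x-lo)/(hi-lo)*255,0,255).astype(np.uint8)
s=cv2.imread("pics/scene0.png");d=cv2.imread("pics/side0.png");w=cv2.imread("pics/w1.png")
cv2.imwrite("pics/c3.png",np.vstack([np.hstack([f(s[204:233,213:252]),f(d[200:229,212:251])]),np.hstack([f(w[182:228,212:274]),f(w[118:162,364:423])])]))
```

```text
(no output)
```

View pics/c3.png

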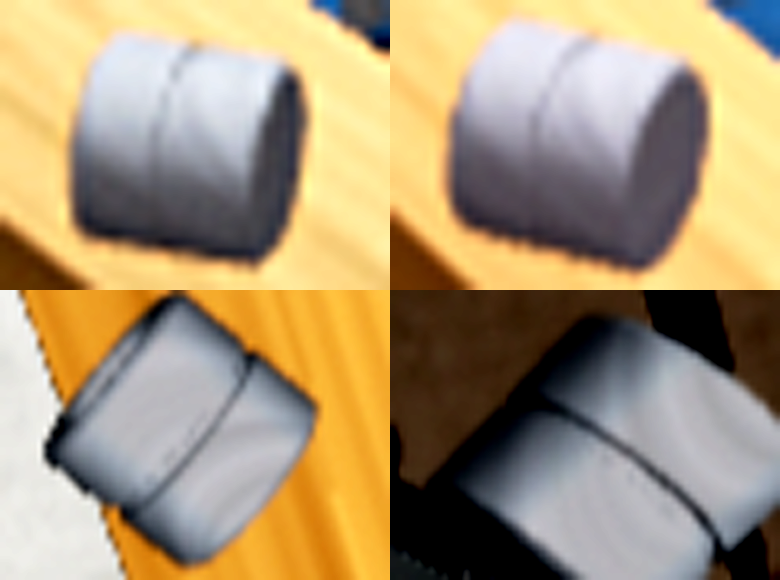

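The scene and side views show a plain uniform disc on the right end, so that end is closed. The wrist view shows a rim on the upper-left end, so I take that as the hole.

Run:
```python
from h import *
import pickle
np.set_printoptions(precision=4,suppress=True)
i=pickle.load(open("w1.pkl","rb"))
c=[plane("wrist",p,.129,i) for p in [(240.3,182.8),(219.6,208.2),(242.2,225.7),(262.1,200.3)]]
ce=np.mean(c,0);ax=(c[0]-c[3])+(c[1]-c[2]);print("cap",ce,np.degrees(np.arctan2(ax[1],ax[0])),[np.linalg.norm(c[k]-c[k-1]) for k in range(4)])
P=lambda u,v,z=.15:plane("wrist",(290+(u-350)/2.693,110+v/2.693),z,i)
a=dict(tip=P(479,274),collar=P(533,215),inn=P(609,132),out=P(672,59));
for k,v in a.items():print(k,v)
for x,y in(("tip","out"),("tip","inn"),("tip","collar")):
    d=a[x]-a[y];print(x,y,np.linalg.norm(d),np.degrees(np.arctan2(d[1],d[0])))
im=cv2.imread("pics/w1.png")
for n,uv in [("w",(180,90)),("w",(257,66)),("w",(300,222)),("w",(239,241))]: print("timber",plane("wrist",uv,.11,i))
# rod: vertical plane through cam & rod direction; head
o,d=ray("wrist",(485,235),i)
for z in(.3,.33,.36): print("rod",o+d*(z-o[2])/d[2])
print("rodbase",plane("wrist",(300,125),.18,i))
```

```text
cap [ 0.3883 -0.3761  0.129 ] 139.96054444599133 [np.float64(0.031511307822226886), np.float64(0.038095521725205014), np.float64(0.03312886758867473), np.float64(0.03829664942781372)]
tip [ 0.4917 -0.3771  0.15  ]
collar [ 0.5103 -0.3531  0.15  ]
inn [ 0.5351 -0.3212  0.15  ]
out [ 0.5542 -0.2948  0.15  ]
tip out 0.10332469345375102 -127.22109548908932
tip inn 0.07073981567682845 -127.82470657678161
tip collar 0.030363791076566504 -127.81668434971795
timber [ 0.324  -0.2535  0.11  ]
timber [ 0.4062 -0.2301  0.11  ]
timber [ 0.4591 -0.405   0.11  ]
timber [ 0.384  -0.4305  0.11  ]
rod [ 0.5172 -0.3347  0.3   ]
rod [ 0.4901 -0.3209  0.33  ]
rod [ 0.4629 -0.3071  0.36  ]
rodbase [ 0.443  -0.2872  0.18  ]
```

```bash
python3 -c "
from workcell import bot, viewer, workorder
o=bot.get_obs();print(o['time'],o['ee_pos'],o['tcp_rot'],o['q'])"
python3 drive.py '0 0 0 -7 .085;0 0 0 -14 .085;0 0 0 -21 .085;0 0 0 -28 .085;0 0 0 -35 .085' |tail -1
python3 drive.py '0 0 0 -7 .085;0 0 0 -14 .085;0 0 0 -15 .085;0 0 0 -15 .085'
```

```text
1.8667 [ 0.40600429 -0.35017414  0.30783375] [1.79964599e+02 3.26424958e-02 9.00107160e+01] [-4.07766305e+01  4.52529662e+00  1.54015646e+01  1.00828141e+02
 -1.58933267e-03  4.92126428e+01]
grasp_force: 0.0
time: 2.62
ee_pos: [0.4067, -0.3506, 0.3088]
tcp_rot: [-180.0, 0.2, 139.9]
wrist_force: [-0.6, 0.5, -1.0]
opening: 0.0852
grasp_force: 0.0
```

```bash
python3 drive.py '-.012 -.031 0 0 .085;-.012 -.031 .03 0 .085;-.012 -.031 .07 0 .085;-.012 -.031 .1 0 .085;-.012 -.031 .12 0 .085' 
python3 -c "
from h import *
b=viewer.camera_info('wrist');cv2.imwrite('pics/w2.png',viewer.camera('wrist'));import pickle;pickle.dump(b,open('w2.pkl','wb'))"
```

```text
time: 3.03
ee_pos: [0.395, -0.3816, 0.1843]
tcp_rot: [180.0, -0.1, 139.7]
wrist_force: [0.7, -0.7, 0.6]
opening: 0.0848
grasp_force: 0.0
```

View pics/w2.png

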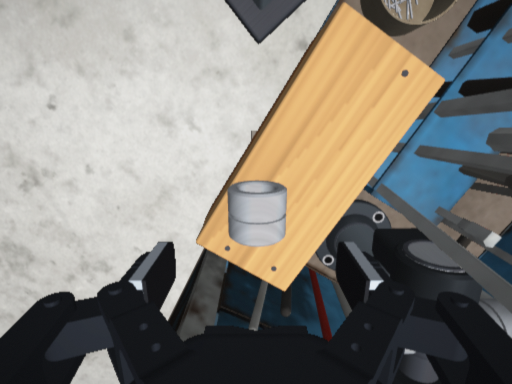

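The hole is visible in the cap's upper end at (257,187), facing tool +x. The cap is centred at column 257 with its axis upright in the picture, so I'll go down and grip.

```bash
python3 drive.py '0 0 .03 0 .085;0 0 .046 0 .085;0 0 .046 0 .085' 30
python3 drive.py '0 0 0 0 .03;0 0 0 0 .03;0 0 0 0 .03;0 0 0 0 .03;0 0 0 0 .03' 50
python3 drive.py '0 0 0 0 .03;0 0 0 0 .03;0 0 0 0 .03'
```

```text
time: 3.33
ee_pos: [0.3949, -0.3812, 0.1387]
tcp_rot: [180.0, -0.2, 139.8]
wrist_force: [-0.4, -0.1, -0.9]
opening: 0.0852
grasp_force: 0.0
time: 3.75
ee_pos: [0.3958, -0.3823, 0.1422]
tcp_rot: [-180.0, 0.2, 140.0]
wrist_force: [-0.1, -0.2, 5.8]
opening: 0.0365
grasp_force: 49.6
time: 4.0
ee_pos: [0.3958, -0.3823, 0.1423]
tcp_rot: [-180.0, 0.2, 140.0]
wrist_force: [-0.3, -0.4, 6.5]
opening: 0.0369
grasp_force: 49.6
```

```bash
python3 drive.py '0 0 -.04 0 .03;0 0 -.08 0 .03;0 0 -.09 7 .03;0 0 -.09 14 .03;0 0 -.09 21 .03' |tail -1
python3 drive.py '0 0 0 7 .03;0 0 0 14 .03;0 0 0 21 .03;0 0 0 28 .03;0 0 0 35 .03' |tail -1
python3 drive.py '0 0 0 7 .03;0 0 0 14 .03;0 0 0 21 .03;0 0 0 28 .03;0 0 0 31.5 .03' |tail -1
python3 drive.py '.002 .03 0 0 .03;.005 .06 0 0 .03;.007 .071 .03 0 .03;.007 .071 .06 0 .03;.007 .071 .07 0 .03'
python3 drive.py '0 0 0 0 .03;0 0 0 0 .03'
python3 -c "
from h import *
b=viewer.camera_info('wrist');cv2.imwrite('pics/w3.png',viewer.camera('wrist'));import pickle;pickle.dump(b,open('w3.pkl','wb'));cv2.imwrite('pics/s3.png',viewer.camera('scene'))"
```

```text
grasp_force: 51.8
grasp_force: 51.7
grasp_force: 51.7
time: 5.67
ee_pos: [0.4554, -0.4187, 0.1557]
tcp_rot: [-179.7, -0.0, 52.5]
wrist_force: [-0.3, 0.2, -3.9]
opening: 0.0363
grasp_force: 51.9
time: 5.83
ee_pos: [0.4555, -0.4192, 0.1612]
tcp_rot: [-180.0, -0.0, 52.5]
wrist_force: [-0.2, 1.0, -1.1]
opening: 0.0366
grasp_force: 51.9
```

View pics/w3.png

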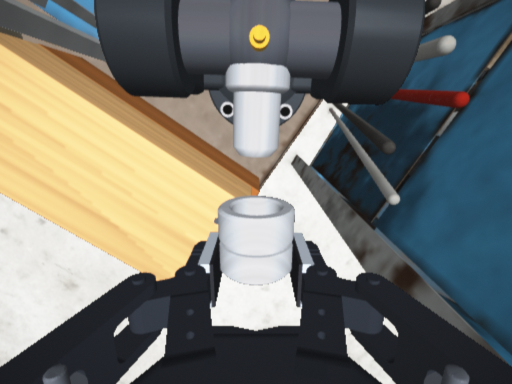

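The pin is upright in the picture at column 257 (233..281, tip at row 157), and the cap's mouth is at columns 218..295, centre 256.5. They line up sideways, so I'll raise 2 mm and slide on gently.

```bash
python3 drive.py '.005 0 -.002 0 .03;.012 0 -.002 0 .03;.02 0 -.002 0 .03;.026 0 -.002 0 .03;.029 0 -.002 0 .03'
python3 drive.py '.003 0 0 0 .03;.006 0 0 0 .03;.008 0 0 0 .03;.01 0 0 0 .03;.01 0 0 0 .03'
```

```text
time: 6.35
ee_pos: [0.4743, -0.3953, 0.1626]
tcp_rot: [180.0, -0.0, 52.6]
wrist_force: [-0.3, 0.6, -2.2]
opening: 0.0369
grasp_force: 51.9
time: 6.77
ee_pos: [0.4797, -0.3882, 0.1622]
tcp_rot: [-180.0, -0.0, 52.5]
wrist_force: [-0.1, 0.7, -2.1]
opening: 0.0364
grasp_force: 51.9
```

```bash
python3 drive.py '.002 0 0 0 .03;.004 0 0 0 .03;.006 0 0 0 .03;.008 0 0 0 .03;.009 0 0 0 .03'
python3 drive.py '.001 0 0 0 .03;.002 0 0 0 .03;.003 0 0 0 .03;.004 0 0 0 .03;.005 0 0 0 .03'
```

```text
time: 7.18
ee_pos: [0.4852, -0.3811, 0.1623]
tcp_rot: [-180.0, -0.0, 52.5]
wrist_force: [0.4, 0.2, -1.7]
opening: 0.0368
grasp_force: 51.9
time: 7.6
ee_pos: [0.4874, -0.3782, 0.1623]
tcp_rot: [180.0, 0.2, 52.5]
wrist_force: [-7.6, -8.3, -2.2]
opening: 0.037
grasp_force: 52.0
```

```bash
python3 -c "
from h import *
im=viewer.camera('wrist');cv2.imwrite('pics/w4.png',cv2.resize(im[30:300,120:400],(700,600*270//240)[:2] and (622,600),interpolation=2))
o=bot.get_obs();print(o['wrist_force'],o['ee_pos'])"
```

```text
[-4.50860904 -4.19417837 -2.89584881] [ 0.48734648 -0.37825005  0.16231955]
```

View pics/w4.png

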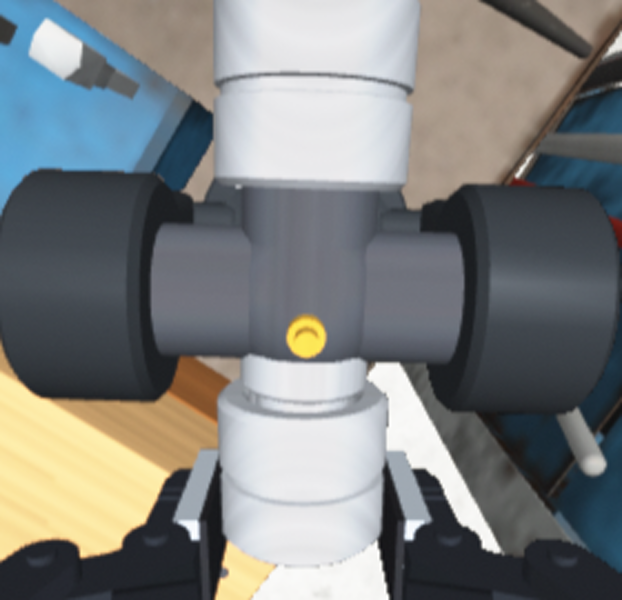

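The picture shows the cap over the pin with its mouth at the collar, at about (300,395). I'll press slightly and hold.

```bash
python3 drive.py '.001 0 0 0 .03;.002 0 0 0 .03;.002 0 0 0 .03;.002 0 0 0 .03;.002 0 0 0 .03'
```

```text
time: 8.07
ee_pos: [0.4875, -0.3781, 0.1623]
tcp_rot: [180.0, 0.3, 52.4]
wrist_force: [-10.7, -13.0, -2.5]
opening: 0.0365
grasp_force: 52.0
```

The stop is hard at 17 N, so the cap is home. Now I'll pull it off, raise it, and turn towards the timber's front edge, where the cap can be tipped hole-up inside a light grip.

```bash
python3 drive.py '-.01 0 0 0 .03;-.03 0 0 0 .03;-.05 0 0 0 .03;-.075 0 0 0 .03;-.075 0 0 0 .03' |sed -n 2,4p
python3 drive.py '0 0 -.04 7 .03;0 0 -.06 14 .03;0 0 -.06 21 .03;0 0 -.06 28 .03;0 0 -.06 35 .03' |tail -1
python3 drive.py '-.02 -.02 0 0 .03;-.04 -.04 0 0 .03;-.06 -.06 0 0 .03;-.08 -.08 0 0 .03;-.08 -.084 0 0 .03' |tail -1
python3 drive.py '0 0 0 0 .03;0 0 0 0 .03'
```

```text
ee_pos: [0.4414, -0.4379, 0.1622]
tcp_rot: [180.0, 0.0, 52.4]
wrist_force: [0.5, 0.4, -3.4]
grasp_force: 51.9
grasp_force: 52.0
time: 9.48
ee_pos: [0.3424, -0.3793, 0.2227]
tcp_rot: [179.9, -0.1, 17.5]
wrist_force: [-0.6, -0.4, -2.7]
opening: 0.0365
grasp_force: 52.0
```

Run:
```python
from h import *
np.set_printoptions(precision=4,suppress=True)
i=viewer.camera_info("wrist");im=viewer.camera("wrist");cv2.imwrite("pics/w5.png",im)
h=cv2.cvtColor(im,cv2.COLOR_BGR2HSV);m=(h[...,0]>10)&(h[...,0]<25)&(h[...,1]>70)&(h[...,2]>150)
pts=[]
for c in list(range(90,210,8))+list(range(300,420,8)):
    r=np.where(m[:,c])[0]
    if len(r)>20: p=plane("wrist",(c,r.max()+.5),.11,i);pts.append(p);print(c,r.max(),p, p@[.954,.299,0])
P=np.array(pts)[:,:2];d=cv2.fitLine(P.astype(np.float32),cv2.DIST_HUBER,0,.001,.001).ravel();print(np.degrees(np.arctan2(d[1],d[0])),d[2:])
```

```text
98 115 [ 0.3718 -0.2376  0.11  ] 0.28364911053603376
106 166 [ 0.3322 -0.2501  0.11  ] 0.24209106297677813
114 176 [ 0.3255 -0.258   0.11  ] 0.23342431480577763
122 176 [ 0.3276 -0.2645  0.11  ] 0.23343514690019398
130 176 [ 0.3297 -0.2711  0.11  ] 0.2334459793456222
138 176 [ 0.3317 -0.2776  0.11  ] 0.23345681214207908
146 176 [ 0.3338 -0.2842  0.11  ] 0.23346764528958203
154 176 [ 0.3358 -0.2907  0.11  ] 0.23347847878814781
162 176 [ 0.3379 -0.2972  0.11  ] 0.23348931263779357
170 175 [ 0.3408 -0.3036  0.11  ] 0.23437619255193992
178 175 [ 0.3429 -0.3101  0.11  ] 0.2343870298150821
186 175 [ 0.3449 -0.3167  0.11  ] 0.23439786742907168
194 175 [ 0.347  -0.3232  0.11  ] 0.23440870539392547
202 175 [ 0.3491 -0.3297  0.11  ] 0.2344195437096607
300 174 [ 0.3751 -0.4095  0.11  ] 0.23542657800045425
308 174 [ 0.3772 -0.416   0.11  ] 0.23543742363794318
316 174 [ 0.3792 -0.4226  0.11  ] 0.23544826962627138
324 174 [ 0.3813 -0.4291  0.11  ] 0.23545911596545588
332 116 [ 0.4278 -0.4177  0.11  ] 0.28319469480518744
-71.89963 [ 0.3493 -0.3309]
```

```bash
python3 drive.py '.0015 0 .04 0 .03;.0015 0 .07 0 .03;.0015 0 .074 0 .03;.0015 0 .074 0 .03' 30
python3 drive.py '0 0 .006 0 .03;-.002 0 .009 0 .03;-.004 0 .012 0 .03;-.006 0 .015 0 .03;-.0075 0 .0182 0 .03'
python3 -c "
from h import *
cv2.imwrite('pics/w6.png',viewer.camera('wrist'));cv2.imwrite('pics/s6.png',viewer.camera('scene'))"
```

```text
time: 9.87
ee_pos: [0.3433, -0.3781, 0.1465]
tcp_rot: [-179.8, 0.1, 17.5]
wrist_force: [-0.5, -0.6, -0.2]
opening: 0.0365
grasp_force: 51.9
time: 10.28
ee_pos: [0.3378, -0.3822, 0.1342]
tcp_rot: [179.7, -0.2, 17.5]
wrist_force: [-2.3, 2.1, 16.1]
opening: 0.0366
grasp_force: 54.3
```

Run:
```python
from h import *
for f in("w3","w5","w6"):
    g=cv2.cvtColor(cv2.imread(f"pics/{f}.png"),6);s=cv2.cvtColor(cv2.imread(f"pics/{f}.png"),cv2.COLOR_BGR2HSV)[...,1]
    print(f,"rows150-300/4 gray",[int(g[r,255:259].mean()) for r in range(150,300,4)])
    print("  sat",[int(s[r,255:259].mean()) for r in range(150,300,4)])
```

```text
w3 rows150-300/4 gray [226, 203, 153, 151, 149, 150, 151, 93, 98, 89, 132, 160, 218, 226, 228, 228, 224, 190, 233, 231, 232, 230, 231, 230, 233, 231, 227, 222, 231, 234, 232, 230, 228, 232, 245, 243, 244, 245]
  sat [2, 11, 42, 46, 47, 47, 51, 160, 165, 168, 171, 123, 4, 2, 2, 2, 3, 8, 2, 2, 2, 2, 1, 2, 2, 2, 2, 5, 2, 1, 2, 1, 2, 2, 1, 2, 2, 2]
w5 rows150-300/4 gray [180, 175, 183, 186, 186, 177, 176, 226, 224, 216, 221, 218, 180, 189, 191, 192, 188, 156, 199, 195, 197, 195, 196, 194, 199, 196, 190, 184, 196, 201, 198, 194, 190, 198, 199, 206, 202, 202]
  sat [125, 126, 125, 122, 124, 125, 124, 4, 5, 6, 6, 5, 6, 4, 4, 4, 4, 9, 4, 4, 4, 4, 3, 4, 4, 4, 4, 6, 4, 4, 4, 3, 4, 4, 8, 9, 9, 10]
w6 rows150-300/4 gray [190, 193, 187, 167, 161, 167, 171, 175, 176, 176, 160, 156, 175, 170, 173, 175, 174, 173, 173, 172, 146, 147, 189, 178, 178, 175, 176, 177, 179, 169, 172, 179, 178, 173, 174, 192, 183, 189]
  sat [122, 120, 123, 127, 128, 127, 127, 127, 126, 127, 77, 11, 12, 19, 16, 17, 16, 17, 18, 17, 18, 18, 4, 17, 16, 16, 17, 18, 16, 19, 17, 17, 16, 16, 17, 8, 9, 9]
```

The cap is tipping as planned: the hole looks about twice as open as before (about 25° turned). I'll follow the rest of the arc.

```bash
python3 drive.py '-.0005 0 .0034 0 .03;-.0007 0 .0068 0 .03;-.0004 0 .0102 0 .03;0 0 .0136 0 .03;.001 0 .0165 0 .03'
python3 drive.py '.0015 0 .0035 0 .03;.0035 0 .0063 0 .03;.0055 0 .009 0 .03;.0075 0 .009 0 .03;.0085 0 .009 0 .03'
python3 - <<'E'
from h import *
im=viewer.camera("wrist");cv2.imwrite("pics/w7.png",im);cv2.imwrite("pics/s7.png",viewer.camera("scene"))
g=cv2.cvtColor(im,6);s=cv2.cvtColor(im,cv2.COLOR_BGR2HSV)[...,1]
print([int(g[r,255:259].mean()) for r in range(150,330,4)]);print([int(s[r,255:259].mean()) for r in range(150,330,4)])
E
```

```text
time: 10.8
ee_pos: [0.336, -0.3829, 0.118]
tcp_rot: [179.6, 0.2, 17.4]
wrist_force: [-22.6, -2.3, 23.6]
opening: 0.0366
grasp_force: 70.1
time: 11.22
ee_pos: [0.3395, -0.3818, 0.1094]
tcp_rot: [179.6, 0.8, 17.2]
wrist_force: [-57.0, -12.1, 32.5]
opening: 0.0367
grasp_force: 94.6
[177, 178, 182, 186, 189, 186, 170, 155, 159, 162, 167, 169, 171, 172, 169, 163, 161, 135, 178, 180, 172, 85, 81, 78, 77, 78, 78, 78, 78, 78, 78, 78, 78, 77, 81, 56, 103, 163, 178, 180, 174, 180, 177, 172, 177]
[126, 126, 125, 124, 121, 125, 128, 129, 128, 128, 128, 128, 127, 127, 128, 128, 129, 7, 4, 5, 12, 18, 23, 25, 24, 24, 23, 24, 22, 22, 23, 23, 23, 23, 22, 16, 17, 6, 4, 4, 14, 10, 11, 10, 10]
```

```bash
cat > ang.py <<'E'
from h import *
import sys
np.set_printoptions(precision=3,suppress=True)
def run(name):
    i=viewer.camera_info("wrist");im=viewer.camera("wrist");cv2.imwrite(f"pics/{name}.png",im);meas(im,i)
def meas(im,i):
    g=cv2.cvtColor(im,6)
    m=((g<125)).astype(np.uint8);m[:200]=0;m[330:]=0;m[:,:200]=0;m[:,315:]=0
    n,l,s,c=cv2.connectedComponentsWithStats(m);k=l[262,257];print("comp",k,s[k])
    ct=max(cv2.findContours((l==k).astype(np.uint8),0,1)[0],key=cv2.contourArea)
    e=cv2.fitEllipse(ct);print("hole ellipse",e)
    # two possible circle normals (local weak perspective about the viewing ray)
    o,d=ray("wrist",e[0],i);E=np.array(i["extrinsics"])[:3,:3]
    a,b=max(e[1]),min(e[1]);t=np.radians(e[2]+(90 if e[1][1]<e[1][0] else 0))  # major axis = angle+90 of 2nd
    t=np.radians(e[2]+90) if e[1][1]>=e[1][0] else np.radians(e[2])
    M=E@np.array([np.cos(t),np.sin(t),0]);M-=d*(M@d);M/=np.linalg.norm(M);m_=np.cross(d,M)
    for sg in(1,-1):
        ph=np.arccos(np.clip(b/a,-1,1));nn=-d*np.cos(ph)+sg*m_*np.sin(ph);print("normal",nn,"tilt",np.degrees(np.arccos(nn[2])))
if __name__=="__main__": run(sys.argv[1])
E
python3 ang.py w8
```

```text
comp 6 [ 226  233   60   62 2919]
hole ellipse ((255.30274963378906, 263.50787353515625), (59.04780578613281, 61.16603469848633), 176.702880859375)
normal [ 0.568 -0.093  0.818] tilt 35.15447698936061
normal [0.389 0.397 0.831] tilt 33.796497090374736
```

Run:
```python
from h import *
g=cv2.cvtColor(cv2.imread("pics/w8.png"),6)
print("col",[(r,int(g[r,254:259].mean())) for r in range(212,312)])
print("row",[(c,int(g[261:266,c].mean())) for c in range(212,302)])
```

```text
col [(212, 161), (213, 161), (214, 161), (215, 163), (216, 160), (217, 146), (218, 135), (219, 141), (220, 160), (221, 174), (222, 178), (223, 179), (224, 179), (225, 180), (226, 180), (227, 177), (228, 174), (229, 172), (230, 172), (231, 170), (232, 147), (233, 105), (234, 84), (235, 84), (236, 96), (237, 95), (238, 80), (239, 78), (240, 78), (241, 78), (242, 78), (243, 78), (244, 78), (245, 78), (246, 78), (247, 78), (248, 78), (249, 78), (250, 79), (251, 78), (252, 79), (253, 78), (254, 78), (255, 78), (256, 78), (257, 79), (258, 78), (259, 78), (260, 78), (261, 78), (262, 79), (263, 79), (264, 79), (265, 78), (266, 78), (267, 78), (268, 78), (269, 79), (270, 78), (271, 78), (272, 78), (273, 78), (274, 78), (275, 78), (276, 78), (277, 78), (278, 78), (279, 78), (280, 78), (281, 78), (282, 78), (283, 78), (284, 78), (285, 79), (286, 86), (287, 85), (288, 68), (289, 57), (290, 57), (291, 57), (292, 58), (293, 70), (294, 104), (295, 128), (296, 132), (297, 147), (298, 167), (299, 173), (300, 176), (301, 178), (302, 178), (303, 178), (304, 178), (305, 178), (306, 181), (307, 182), (30
[... 371 characters left out ...]
 (240, 78), (241, 78), (242, 79), (243, 79), (244, 78), (245, 79), (246, 79), (247, 78), (248, 77), (249, 78), (250, 77), (251, 77), (252, 77), (253, 79), (254, 80), (255, 79), (256, 78), (257, 78), (258, 77), (259, 76), (260, 75), (261, 74), (262, 73), (263, 73), (264, 74), (265, 75), (266, 76), (267, 75), (268, 75), (269, 76), (270, 77), (271, 78), (272, 79), (273, 79), (274, 78), (275, 79), (276, 79), (277, 79), (278, 77), (279, 81), (280, 104), (281, 79), (282, 73), (283, 74), (284, 77), (285, 106), (286, 155), (287, 161), (288, 164), (289, 173), (290, 174), (291, 174), (292, 174), (293, 175), (294, 174), (295, 174), (296, 174), (297, 174), (298, 168), (299, 147), (300, 144), (301, 138)]
```

The cap is tipped to about 62° (hole and floor circles are nearly concentric in the wrist view), with 57 N on the edge. I won't push harder: I'll take it over the middle of the timber, set its low edge down there and let it settle flat on its closed end, then re-grip it upright.

```bash
python3 drive.py '-.006 0 0 0 .03;-.015 0 0 0 .03;-.015 0 -.03 0 .03;-.015 0 -.06 0 .03;-.015 0 -.085 0 .03' | tail -4
python3 drive.py '.03 0 0 0 .03;.06 0 0 0 .03;.081 0 0 0 .03;.081 0 0 0 .03;.081 0 0 0 .03'
python3 ang.py w9
```

```text
tcp_rot: [179.9, -0.1, 17.5]
wrist_force: [0.2, -0.6, -2.5]
opening: 0.0368
grasp_force: 89.8
time: 12.2
ee_pos: [0.4092, -0.358, 0.1898]
tcp_rot: [180.0, -0.0, 17.6]
wrist_force: [-1.2, 0.0, -1.8]
opening: 0.0367
grasp_force: 89.9
comp 2 [ 226  232   59   60 2610]
hole ellipse ((255.11932373046875, 261.8268737792969), (57.96265411376953, 59.12836456298828), 165.18893432617188)
normal [ 0.571 -0.02   0.82 ] tilt 34.87187237306538
normal [0.371 0.316 0.873] tilt 29.153562275185003
```

```bash
python3 drive.py '0 0 .03 0 .03;0 0 .045 0 .03;0 0 .05 0 .03;0 0 .052 0 .03;0 0 .053 0 .03'
python3 drive.py '0 0 .001 0 .03;0 0 .002 0 .03;0 0 .002 0 .03'
```

```text
time: 12.67
ee_pos: [0.408, -0.3587, 0.1373]
tcp_rot: [180.0, -0.0, 17.5]
wrist_force: [0.6, -0.3, -2.4]
opening: 0.0368
grasp_force: 89.9
time: 12.92
ee_pos: [0.4085, -0.3586, 0.1353]
tcp_rot: [179.9, -0.0, 17.5]
wrist_force: [0.2, 0.9, -1.5]
opening: 0.0367
grasp_force: 89.9
```

```bash
python3 drive.py '0 0 .001 0 .03;0 0 .002 0 .03;0 0 .002 0 .03'
python3 drive.py '0 0 0 0 .042;0 0 0 0 .044;0 0 0 0 .046;0 0 0 0 .05;0 0 0 0 .055'
python3 drive.py '0 0 0 0 .065;0 0 0 0 .075;0 0 0 0 .075'|sed -n 2,5p
python3 drive.py '0 0 -.02 0 .075;0 0 -.04 0 .075;0 0 -.06 0 .08;0 0 -.06 0 .08' |tail -1
python3 - <<'E'
from h import *
np.set_printoptions(precision=4,suppress=True)
import pickle
i=viewer.camera_info("wrist");im=viewer.camera("wrist");cv2.imwrite("pics/w10.png",im);pickle.dump(i,open("w10.pkl","wb"))
h=cv2.cvtColor(im,cv2.COLOR_BGR2HSV);g=cv2.cvtColor(im,6)
m=((h[...,1]<40)&(g>60)).astype(np.uint8);n,l,s,c=cv2.connectedComponentsWithStats(m)
for k in range(1,n):
    if s[k,4]>800:print(s[k],c[k])
m=(g<125).astype(np.uint8);n,l,s,c=cv2.connectedComponentsWithStats(m)
for k in range(1,n):
    if 300<s[k,4]<6000:print("dark",s[k],c[k])
E
```

```text
time: 13.17
ee_pos: [0.4086, -0.3585, 0.1341]
tcp_rot: [179.9, -0.0, 17.5]
wrist_force: [-2.4, 1.6, 7.7]
opening: 0.0369
grasp_force: 94.7
time: 13.58
ee_pos: [0.4084, -0.3583, 0.1325]
tcp_rot: [-180.0, 0.0, 17.5]
wrist_force: [0.4, -0.3, 0.4]
opening: 0.0549
grasp_force: 0.0
ee_pos: [0.4083, -0.3583, 0.1326]
tcp_rot: [-180.0, 0.0, 17.5]
wrist_force: [-0.2, 0.3, -0.3]
opening: 0.0748
grasp_force: 0.0
[   0    0   98   65 3631] [37.5244 33.634 ]
[  166     0   346   344 50254] [359.6271 196.8308]
[   0   81  214   98 8361] [ 68.6792 125.8056]
[ 228  198   56   64 2837] [255.6514 230.4515]
[   0  216  102   66 2007] [ 56.4559 243.4395]
[   0  280   69   65 1858] [ 19.8735 304.5813]
[  76  343   53   41 1416] [104.2331 367.1554]
[ 383  343   53   41 1408] [406.8125 367.1761]
dark [238 221  36  29 580] [254.7466 232.2207]
```

Run:
```python
from h import *
import pickle
np.set_printoptions(precision=4,suppress=True)
i=pickle.load(open("w10.pkl","rb"));g=cv2.cvtColor(cv2.imread("pics/w10.png"),6)
print([(r,int(g[r,253:258].mean())) for r in range(194,268,2)])
print([(c,int(g[234:238,c].mean())) for c in range(222,290,2)])
o=bot.get_obs();print(o['ee_pos'])
for r in(234,237):
    d=(plane("wrist",(255.5,r),.144,i)-o['ee_pos']);t=np.radians(17.5);print(d@[np.cos(t),np.sin(t),0],d@[np.sin(t),-np.cos(t),0])
```

```text
[(194, 214), (196, 209), (198, 138), (200, 131), (202, 154), (204, 171), (206, 131), (208, 133), (210, 157), (212, 210), (214, 213), (216, 217), (218, 212), (220, 146), (222, 102), (224, 101), (226, 101), (228, 101), (230, 100), (232, 100), (234, 100), (236, 100), (238, 115), (240, 137), (242, 135), (244, 135), (246, 135), (248, 138), (250, 138), (252, 136), (254, 188), (256, 211), (258, 217), (260, 218), (262, 192), (264, 189), (266, 230)]
[(222, 207), (224, 209), (226, 212), (228, 201), (230, 210), (232, 211), (234, 212), (236, 182), (238, 101), (240, 99), (242, 112), (244, 116), (246, 113), (248, 116), (250, 103), (252, 101), (254, 101), (256, 100), (258, 98), (260, 98), (262, 103), (264, 110), (266, 120), (268, 124), (270, 121), (272, 108), (274, 155), (276, 210), (278, 214), (280, 215), (282, 194), (284, 201), (286, 216), (288, 216)]
[ 0.409  -0.3589  0.1947]
-0.005615831040420376 0.0009781511715374943
-0.007828511568553305 0.0009779120696063164
```

The hole is at rows 220..253 and columns 237..275 of the cap's top face, so the cap now stands upright. I'll re-grip centred on it and lift.

```bash
python3 drive.py '-.0075 0 .005 0 .08;-.0075 0 .035 0 .08;-.0075 0 .05 0 .08;-.0075 0 .053 0 .08;-.0075 0 .053 0 .08'
python3 drive.py '0 0 0 0 .03;0 0 0 0 .03;0 0 0 0 .03;0 0 0 0 .03;0 0 0 0 .03' 50
python3 drive.py '0 0 0 0 .03;0 0 0 0 .03;0 0 -.02 0 .03;0 0 -.05 0 .03;0 0 -.08 0 .03' |tail -1
python3 drive.py '0 0 -.03 0 .03;0 0 -.05 0 .03;0 0 -.06 0 .03;0 0 -.06 0 .03;0 0 -.06 0 .03'
python3 ang.py w11
python3 - <<'E'
from h import *
g=cv2.cvtColor(cv2.imread("pics/w11.png"),6)
print([(r,int(g[r,254:259].mean())) for r in range(200,330,2)])
print([(c,int(g[262:266,c].mean())) for c in range(212,302,2)])
E
```

```text
time: 14.63
ee_pos: [0.4, -0.3599, 0.1375]
tcp_rot: [-179.8, 0.1, 17.5]
wrist_force: [0.3, 0.4, -0.7]
opening: 0.0797
grasp_force: 0.0
time: 15.05
ee_pos: [0.4016, -0.3609, 0.1408]
tcp_rot: [179.9, -0.1, 17.5]
wrist_force: [-0.1, -0.9, 6.0]
opening: 0.0372
grasp_force: 51.1
grasp_force: 50.8
time: 15.88
ee_pos: [0.4013, -0.3606, 0.2787]
tcp_rot: [-180.0, 0.0, 17.5]
wrist_force: [0.7, 0.3, -2.9]
opening: 0.0371
grasp_force: 50.9
comp 7 [230 250  44  36 680]
hole ellipse ((249.60096740722656, 264.1763916015625), (25.234365463256836, 45.672027587890625), 55.232810974121094)
normal [0.703 0.699 0.131] tilt 82.49700110195357
normal [-0.158 -0.552  0.819] tilt 35.02057641284202
[(200, 208), (202, 201), (204, 206), (206, 211), (208, 213), (210, 215), (212, 192), (214, 140), (216, 141), (218, 141), (220, 145), (222, 205), (224, 170), (226, 138), (228, 142), (230, 141), (232, 146), (234, 146), (236, 212), (238, 222), (240, 223), (242, 226), (244, 228), (246, 225), (248, 187), (250, 111), (252, 108), (254, 108), (256, 107), (258, 107), (260, 107), (262, 107), (264, 107), (266, 108), (268, 133)
[... 196 characters left out ...]
02, 227), (304, 226), (306, 205), (308, 229), (310, 228), (312, 222), (314, 215), (316, 220), (318, 227), (320, 230), (322, 230), (324, 230), (326, 230), (328, 233)]
[(212, 33), (214, 18), (216, 68), (218, 218), (220, 223), (222, 223), (224, 223), (226, 224), (228, 219), (230, 169), (232, 107), (234, 107), (236, 116), (238, 121), (240, 123), (242, 120), (244, 114), (246, 109), (248, 106), (250, 106), (252, 106), (254, 109), (256, 108), (258, 105), (260, 103), (262, 102), (264, 106), (266, 110), (268, 119), (270, 128), (272, 132), (274, 130), (276, 127), (278, 116), (280, 162), (282, 209), (284, 225), (286, 226), (288, 225), (290, 225), (292, 203), (294, 185), (296, 21), (298, 24), (300, 40)]
```

The circle positions match an upright cap: the floor's far edge is predicted at row 268 and seen at row 268. The cap is held with 51 N at z ≈ 0.265 m, so I'm handing in.

```bash
python3 -c "
from workcell import bot, viewer, workorder
print(workorder.job_done())"
```

```text
the job is handed in; nothing more can be done
None
```

I slid the cap fully home over the bare trunnion (hard stop at about 17 N) and pulled it off; it is now held hole-up about 26 cm above the cart top, and the job is handed in at about 16 s; no verdict was shown.

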